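# Gang three blocks on the marking board and close it with the straightedge

## Task

Set up the marking board to mark three blocks at once: lay exactly three of the five oblong wooden blocks flat and same way up on the board, their length running from the open front edge to the back, and leave the other two flat on the bench. Lay the straightedge flat on the bench with a long side flush against the whole open front edge of the board, centred on it, and do not disturb the wooden cube and the standing dowel among the blocks, nor the black weight.

Things in the scene. Friction and masses are not known exactly. Their poses are not given: they have to be found in the camera images.
- board: Fixed plywood marking board, 160 (its x) by 220 mm (its y), 10 mm thick, with dark wooden lips 10 mm wide standing 14 mm above the plywood (24 mm above the bench) along its back (+x) and both sides; the front (-x) edge is open. Bare floor inside the lips: 150 by 200 mm, local x -80 to +70, y -100 to +100. Origin: centre of the underside, on the bench; z up.
- board_edge (a point): Middle of the board's open front edge, at the top face: 80 mm from the board's origin along its -x, 10 mm above the bench. The edge runs along the board's y.
- straightedge: Loose aluminium straightedge: a flat bar 44 (its x) by 220 mm (its y), 16 mm thick, with a raised grip rib along the middle, 12 mm wide, 140 mm long, its top 42 mm above the underside. 0.4 kg. Either long side may be used. Origin: centre of the underside.
- end_a (a point): Point on the straightedge's centre line at the underside, 100 mm from its origin along its +y.
- end_b (a point): The same, 100 mm along its -y.
- block1: Loose plain wooden block, 60 (its x) by 26 (its y) by 22 mm (high), about 30 g, one of five alike, lying flat on the bench. Origin: centre of the underside.
- block2: Loose plain wooden block, 60 (its x) by 26 (its y) by 22 mm (high), about 30 g, one of five alike, lying flat on the bench. Origin: centre of the underside.
- block3: Loose plain wooden block, 60 (its x) by 26 (its y) by 22 mm (high), about 30 g, one of five alike, lying flat on the bench. Origin: centre of the underside.
- block4: Loose plain wooden block, 60 (its x) by 26 (its y) by 22 mm (high), about 30 g, one of five alike, lying flat on the bench. Origin: centre of the underside.
- block5: Loose plain wooden block, 60 (its x) by 26 (its y) by 22 mm (high), about 30 g, one of five alike, lying flat on the bench. Origin: centre of the underside.
- offcut: Bystander: a 36 mm wooden cube among the blocks. Origin: centre of the underside.
- dowel: Bystander: a wooden dowel, diameter 28, 50 mm high, standing among the blocks. Origin: centre of the underside.
- puck: Bystander: black round weight, diameter 58, 50 mm high, beyond the work. Origin: centre of the underside.

How it is judged:
By the outcome, as a careful person would: the job done as asked, in the order asked, and still so for the second after the job is handed in, with the robot touching nothing.
It also fails if it takes over 72 s, if anything falls off the work surface, if the arm or the gripper's body presses on something with over 40 N, if the wrist force passes 120 N, or if a joint passes its speed limit or range.

## Robot

A 6-joint arm with a two-finger parallel gripper is mounted at the origin on the work surface. World frame = base frame: x ahead of the robot, y to its left, z up, the work surface at z = 0. Lengths are in m, angles in degrees, forces in N, time in s.
With the tool pointing down it reaches from about 0.4 to 0.825 m from the base axis. Payload 7 kg.
Tool frame: the origin (TCP) lies between the finger pads; the fingertips stand ctrl.nose_length ahead of it and the grasp point (between the pads) lies 2 mm behind it (ctrl.nose_length is the distance from the TCP to the fingertips, in m); z points along the fingers, y is the line along which they close (so a half turn about z gives the same grasp; the last joint's range is limited). The gripper opens to 88 mm and grips with 3 to 60 N. Pads are 19 mm wide; open, the fingers measure 130 mm over their backs; the gripper's body (78 mm by 193 mm) begins 47 mm behind the grasp point.
Start: joints at [82.798, 20.546, 0.682, 0, -70.136, -16.507], TCP at [0.271, 0.618, 0.244] pointing down, gripper open.
Joint ranges: [-176.03, 176.03], [-82.01, 121.73], [-58.28, 71.71], [-173.87, 95.51], [-174.79, -0.11], [-173.66, 173.66]. Speed limits (degrees/s): [136.94, 136.94, 172.46, 180, 180, 180].

## Interface

Orientations are given as [roll, pitch, yaw] about the fixed x, y, z axes, in that order (R = Rz(yaw) Ry(pitch) Rx(roll)).
In Python, from plant import ctrl gives the robot as it stands.
- The arm moves only by the tool apply_moves, never from a script. Its argument "commands" is a list of rows, each a list of 3 entries, a list of its own where there are three numbers: the shift along the world's x, y, z in cm, then the turn about the world's z in rad, then the closure, from 0 (fully open) to 1 (shut). In form: [[[x, y, z], turn, jaw], ...]. A call has 1 to 20 rows; each row is the pose to reach, as a shift and turn from the pose commanded when the call began; what a row does not reach only later rows make up. A row lasts 1/12 s, in which the tool goes at most 41.7 mm and 7.16 degrees, less where a joint would pass 70% of its speed; a pose out of reach is approached as far as the arm can. A call with a gripper value outside its range is refused whole. The fingers move at their own pace and stop on an object; the grip force is fixed at half the most. Time passes only in rows, so rows that repeat a pose let the fingers close. It gives the time, the measured TCP pose, the force, the opening and the grip force at its end, in the units of the state.
- ctrl.get_obs(): the state, without advancing time (a new reading comes with each control period).
- ctrl.snapshot(name): name is "scene" or "top" or "wrist"; returns a dict with "img" (400x640x3 uint8, red, green, blue), "fx", "fy", "cx", "cy" (pixels), "T" (4x4, takes a point from camera to world coordinates). Camera axes: x right, y up, looking along -z (the intrinsics and any distortion apply to the point x, -y, -z); pixel columns grow to the right and rows downward; lengths in m; the calibration is good to about 2 mm. A picture is of the moment at which its call begins. There is no depth.
- ctrl.close_job(): hands the job in; it is judged then, once.
Trained networks look in a picture, given as the dict that the camera call returned (one of the last four; its "shot" number tells which), for a name from the list of things; names that differ only in an ending like _2 or _b are one class to them, and where a whole thing is asked for, a point or a joint stands for the part that bears it (a point fixed in the world has none). Each returns a list of dicts, best first, with "score" (0 to 1); they miss things now and then, are a little off and sometimes report something else, mostly with a low value. They report only what shows in the picture. A call takes as long as a camera call.
- ctrl.search_frame(picture, target): "at" ([column, row] in pixels, amid what is visible of it).
- ctrl.spot_point(picture, target): "at" ([column, row] in pixels: a listed point, or the origin of a listed thing).
The state is a dict: "clock": time; "joint_pos": joint angles; "qvel": joint speeds; "tau": joint torques, N m; "tool_pos": TCP position; "orientation": TCP orientation; "force": force on the tool from outside, world axes, zero at the start; "moment": the same for the moment, N m; "opening": finger opening in m; "gripper_force": force on a finger pad.
Only numpy, scipy, OpenCV 4.12 (cv2) and the standard library are available. Lean on these libraries where they do the work, as an engineer would, in place of code of your own. Each camera call takes 0.05 s, during which the arm holds its last target. There are 200 camera calls.

## Working session

There is one attempt and no reset: what is moved stays moved. The work goes in short steps, Python scripts to look and compute and a tool call to move; the robot and the scene stay as the last step left them, time stands still between calls to the robot, and variables do not carry over. Pictures are saved under pics/ and viewed, at most 12 in all, crops included, and the job is handed in when it is done.

Besides the shell and the picture viewer there is one more tool, called after "Request:" by a JSON object that holds its "method" and its "body". apply_moves: Moves the arm, as the interface text tells. Its arguments: {"type":"object","properties":{"commands":{"type":"array"}},"required":["commands"]}

```bash
mkdir -p pics; cat > h.py <<'E'
import numpy as np, cv2
from plant import ctrl
def proj(s,P):
    T=np.array(s["T"]);p=(np.atleast_2d(P)-T[:3,3])@T[:3,:3]
    return np.c_[s["cx"]+s["fx"]*p[:,0]/-p[:,2], s["cy"]-s["fy"]*p[:,1]/-p[:,2]]
def unproj(s,uv,z=0.):
    T=np.array(s["T"]);d=T[:3,:3]@np.array([(uv[0]-s["cx"])/s["fx"],-(uv[1]-s["cy"])/s["fy"],-1.])
    return T[:3,3]+d*(z-T[2,3])/d[2]
def save(s,n): cv2.imwrite("pics/"+n+".png",s["img"][:,:,::-1])
E
python3 - <<'E'
from h import *
print(ctrl.nose_length, ctrl.get_obs())
for n in ("top","scene"):
    s=ctrl.snapshot(n); save(s,n+"0"); print(n,{k:s[k] for k in s if k!="img"})
    for t in ("board","board_edge","straightedge","end_a","end_b","block1","offcut","dowel","puck"):
        z=0.01 if t=="board_edge" else 0
        for d in ctrl.spot_point(s,t)[:7]: print(t,round(d["score"],2),np.round(d["at"],1),unproj(s,d["at"],z).round(4))
E
```

```text
0.017 {'clock': 0.0, 'joint_pos': array([ 8.27990143e+01,  2.05890027e+01,  6.35477586e-01, -2.08319280e-02,
       -7.01360690e+01, -1.65088291e+01]), 'qvel': array([-0.00369522, -0.06967876,  0.10462324,  0.05067058,  0.10204171,
       -0.01022755]), 'tau': array([-1.33876292e-03, -5.82723141e+01,  2.93048537e+01,  6.99690789e+00,
        6.72890237e-03, -1.82873127e-04]), 'tool_pos': array([0.27123393, 0.61761361, 0.24266083]), 'orientation': array([ 1.79908534e+02, -6.68550895e-03, -2.37169032e+01]), 'force': array([-0.508799  , -0.89800371, -0.20922086]), 'moment': array([ 0.01867317, -0.00361259, -0.0077271 ]), 'gripper_force': 0.0, 'opening': 0.08728148474692937}
top {'fx': 427.21561623499286, 'fy': 427.21561623499286, 'cx': 317.29442086887667, 'cy': 201.56465106370166, 'T': array([[-0.00876231,  0.98272544, -0.18486192,  0.4003928 ],
       [-0.99992177, -0.00696067,  0.01039262, -0.03495392],
       [ 0.00892633,  0.18493852,  0.98270955,  1.10068849],
       [ 0.        ,  0.        ,  0.        ,  1.        ]]), 'shot': 1}
board 0.87 [209.5 212.8] [0.5797 0.2342 0.    ]
b
[... 1311 characters left out ...]
.1 166.9] [ 0.4447 -0.12    0.    ]
end_a 0.57 [324.5 166. ] [ 0.4348 -0.0182  0.    ]
end_a 0.57 [235.8 166.6] [ 0.4505 -0.2177  0.    ]
end_b 0.57 [324.5 166. ] [ 0.4348 -0.0182  0.    ]
end_b 0.57 [235.8 166.6] [ 0.4505 -0.2177  0.    ]
block1 0.88 [212.4 238.5] [ 0.6557 -0.2264  0.    ]
block1 0.73 [325.5 210.8] [ 0.5671 -0.0064  0.    ]
block1 0.61 [265.  244.5] [ 0.6629 -0.1193  0.    ]
block1 0.59 [323.1 252.2] [ 0.6734 -0.0034 -0.    ]
block1 0.55 [273.9 204.7] [ 0.5579 -0.1161  0.    ]
block1 0.35 [234.7 168.4] [ 0.4563 -0.2191  0.    ]
offcut 0.62 [170.5 205.1] [ 0.5744 -0.3342  0.    ]
dowel 0.9 [226.9 211.4] [ 0.5833 -0.2115  0.    ]
puck 0.98 [366.5 297.9] [0.7697 0.0829 0.    ]
```

View pics/top0.png

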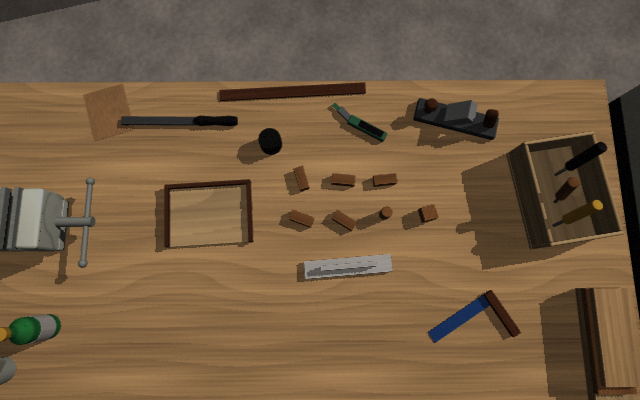

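View pics/scene0.png

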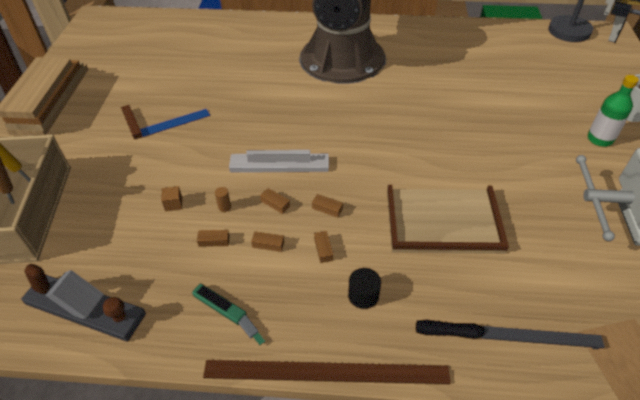

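The top view shows the board at (208,215) px, opening to the front (-x). The blocks are at (301,179), (343,181), (384,181), (299,220) and (344,221), the dowel at (385,213), the cube at (428,214) and the straightedge at (348,267). The arm is out of view. I'll move over the board and look with the wrist camera.

Request:
{"method": "apply_moves", "body": {"commands": [[[28, -40, 10], 0.414, 0], [[28, -40, 10], 0.414, 0], [[28, -40, 10], 0.414, 0], [[28, -40, 10], 0.414, 0], [[28, -40, 10], 0.414, 0], [[28, -40, 10], 0.414, 0], [[28, -40, 10], 0.414, 0], [[28, -40, 10], 0.414, 0], [[28, -40, 10], 0.414, 0], [[28, -40, 10], 0.414, 0], [[28, -40, 10], 0.414, 0], [[28, -40, 10], 0.414, 0], [[28, -40, 10], 0.414, 0], [[28, -40, 10], 0.414, 0], [[28, -40, 10], 0.414, 0], [[28, -40, 10], 0.414, 0]]}}

```text
clock: 2.33
tool_pos: [0.5509, 0.2186, 0.3432]
orientation: [180.0, 0.0, 0.1]
force: [0.4, 0.9, 0.2]
opening: 0.0877
gripper_force: 0.0
```

```bash
python3 - <<'E'
from h import *
o=ctrl.get_obs();print(o["tool_pos"],o["orientation"])
s=ctrl.snapshot("wrist"); save(s,"w1"); print(s["T"],s["fx"],s["cx"],s["cy"])
np.save("w1.npy",s,allow_pickle=True)
E
```

```text
[0.55088561 0.21861812 0.34324623] [1.79997399e+02 2.94834842e-02 5.27373092e-02]
[[ 5.87102208e-04  9.61375504e-01  2.75239523e-01  6.25645071e-01]
 [-9.99999788e-01  4.86659490e-04  4.33221109e-04  2.18524398e-01]
 [ 2.82540236e-04 -2.75239719e-01  9.61375586e-01  4.83189206e-01]
 [ 0.00000000e+00  0.00000000e+00  0.00000000e+00  1.00000000e+00]] 288.74026421595823 316.58077283248036 198.83802756630243
```

View pics/w1.png

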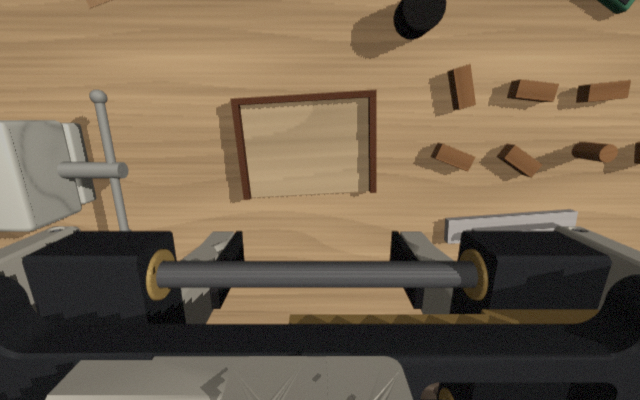

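The wrist view shows the board's inner corners near (245,105), (368,98), (370,192) and (250,197), with the blocks to the right. I'll move over the blocks for a closer look.

Request:
{"method": "apply_moves", "body": {"commands": [[[-3, -33, -12], 0, 0], [[-3, -33, -12], 0, 0], [[-3, -33, -12], 0, 0], [[-3, -33, -12], 0, 0], [[-3, -33, -12], 0, 0], [[-3, -33, -12], 0, 0], [[-3, -33, -12], 0, 0], [[-3, -33, -12], 0, 0], [[-3, -33, -12], 0, 0], [[-3, -33, -12], 0, 0], [[-3, -33, -12], 0, 0], [[-3, -33, -12], 0, 0]]}}

```text
clock: 3.38
tool_pos: [0.5218, -0.111, 0.2238]
orientation: [180.0, -0.0, 0.1]
force: [0.2, -0.1, 0.1]
opening: 0.0876
gripper_force: 0.0
```

```bash
python3 - <<'E'
from h import *
o=ctrl.get_obs();print(o["tool_pos"],o["orientation"])
s=ctrl.snapshot("wrist"); save(s,"w2")
np.save("w2.npy",s,allow_pickle=True)
for t in ("straightedge","block1","offcut","dowel"):
    for d in ctrl.spot_point(s,t)[:7]: print(t,round(d["score"],2),np.round(d["at"],1),unproj(s,d["at"],0).round(4))
E
```

```text
[ 0.52177677 -0.11102011  0.2238132 ] [ 1.79999572e+02 -2.40662150e-02  7.70041060e-02]
straightedge 0.79 [325.1 234.3] [ 0.4425 -0.1229  0.    ]
block1 0.94 [220.8  55.9] [ 0.6632 -0.0011  0.    ]
block1 0.93 [413.3  53.4] [ 0.666  -0.2219  0.    ]
block1 0.88 [319.8  55.3] [ 0.6639 -0.1148  0.    ]
block1 0.76 [320.2 150.3] [ 0.5557 -0.1158  0.    ]
block1 0.62 [230.7 144.1] [ 0.5633 -0.0045  0.    ]
offcut 0.66 [492.6 139.3] [ 0.5694 -0.3291  0.    ]
dowel 0.9 [406. 136.] [ 0.5733 -0.2215  0.    ]
```

View pics/w2.png

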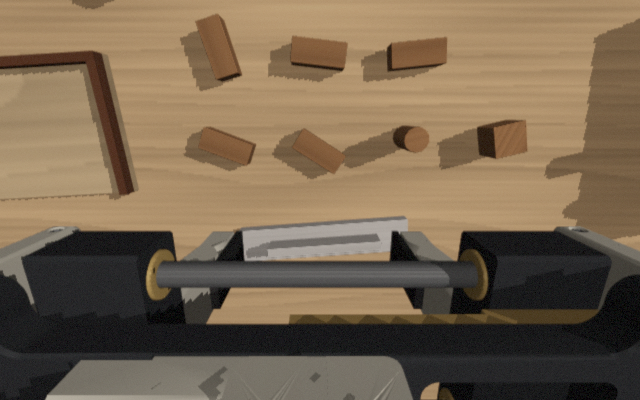

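The wrist view shows all five blocks: (219,47), (319,53), (417,54), (227,146) and (319,151). The dowel is at (411,139), the cube at (503,139), and the straightedge's far side runs from (243,231) to (407,218). Next I'll fit poses by silhouette.

```bash
cat >> h.py <<'E'
from scipy.optimize import minimize
def pose(p,P):
    c,s=np.cos(p[2]),np.sin(p[2]); P=np.atleast_2d(P)
    return np.c_[p[0]+c*P[:,0]-s*P[:,1], p[1]+s*P[:,0]+c*P[:,1], P[:,2]]
def box(lx,ly,h): return np.array([[x,y,z] for x in(-lx/2,lx/2) for y in(-ly/2,ly/2) for z in(0,h)])
def sil(s,pts,K=4):
    m=np.zeros((400*K,640*K),np.uint8)
    q=cv2.convexHull((((proj(s,pts)+.5)*K-.5)).astype(np.float32)); cv2.fillConvexPoly(m,q.round().astype(np.int32),255)
    return cv2.resize(m,(640,400),interpolation=cv2.INTER_AREA)/255.
def chroma(s):
    f=cv2.GaussianBlur(s["img"],(3,3),0).astype(float)+3; return f[:,:,0]/f[:,:,2]
def mask(s,xy,thr,r=45,v=45):
    u=proj(s,[*xy,.011])[0].round().astype(int)
    im=s["img"].astype(int); m=((chroma(s)>thr)&(im[:,:,0]>v)).astype(np.uint8)
    w=np.zeros_like(m); cv2.circle(w,tuple(int(i) for i in u),r,1,-1); m&=w
    m=cv2.morphologyEx(m,cv2.MORPH_OPEN,np.ones((2,2),np.uint8))
    n,l,st,c=cv2.connectedComponentsWithStats(m)
    k=min(range(1,n),key=lambda i:np.hypot(*(c[i]-u))-.05*st[i,4]); return l==k
def fit(s,p0,pts,m):
    f=lambda p:np.abs(sil(s,pose(p,pts))-m).sum()/m.sum()
    best=None
    for a in (np.array([p0[2]]) if len(p0)>2 else np.arange(0,180,20)*np.pi/180):
        r=minimize(f,[p0[0],p0[1],a],method="Nelder-Mead",options=dict(initial_simplex=[[p0[0],p0[1],a],[p0[0]+.008,p0[1],a],[p0[0],p0[1]+.008,a],[p0[0],p0[1],a+.15]],maxiter=70))
        if best is None or r.fun<best.fun: best=r
    return best.x,best.fun
E
python3 - <<'E'
from h import *
s=np.load("w2.npy",allow_pickle=True).item(); c=chroma(s)
for n,u in dict(b1=(219,45),b2=(319,47),b4=(227,145),b5=(319,150),side=(420,64),bench=(270,100),bench2=(360,120),sh=(375,75),sh2=(285,155),lip=(105,100)).items(): print(n,s["img"][u[1],u[0]],c[u[1],u[0]].round(2))
B=box(.06,.026,.022); vis=s["img"].copy()
for thr in (2.6,):
  for xy in ((.6632,-.0011),(.6639,-.1148),(.666,-.2219),(.5633,-.0045),(.5557,-.1158)):
    m=mask(s,xy,np.sqrt(c[45,219]*c[100,270])); p,e=fit(s,xy,B,m); print(m.sum(),p[:2].round(4),np.degrees(p[2]).round(1)%180,round(e,3))
    q=cv2.convexHull(proj(s,pose(p,B)).astype(np.float32)).round().astype(int); cv2.polylines(vis,[q],True,(0,255,0),1)
cv2.imwrite("pics/fit.png",cv2.resize(vis[0:250,0:530],None,fx=1.5,fy=1.5)[:,:,::-1])
E
```

```text
b1 [129  93  58] 2.09
b2 [132  93  60] 2.14
b4 [127  89  56] 2.16
b5 [129  93  60] 2.13
side [131  93  61] 2.14
bench [178 148 110] 1.6
bench2 [172 142 106] 1.61
sh [124 101  73] 1.68
sh2 [108  87  62] 1.71
lip [63 37 24] 2.48
1702 [ 0.6664 -0.0047] 16.5 0.084
1475 [ 0.6623 -0.1136] 83.5 0.132
1568 [ 0.6615 -0.2222] 96.5 0.112
1322 [ 0.5611 -0.0044] 69.5 0.045
1177 [ 0.5553 -0.1143] 58.1 0.037
```

View pics/fit.png

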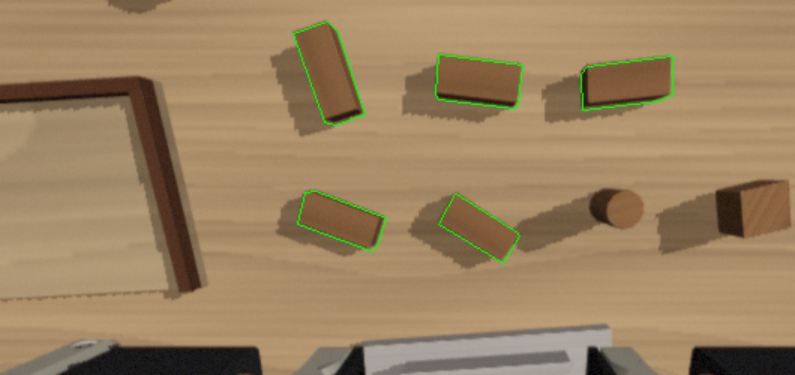

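```bash
cat >> h.py <<'E'
def boxat(x0,x1,y0,y1,z0,z1): return np.array([[x,y,z] for x in(x0,x1) for y in(y0,y1) for z in(z0,z1)])
LIPS=[boxat(.07,.08,-.11,.11,0.0,.024),boxat(-.08,.08,.1,.11,0.0,.024),boxat(-.08,.08,-.11,-.1,0.0,.024)]
def fitmulti(shots,p0,parts):
    def f(p):
        e=0
        for s,m in shots:
            r=np.max([sil(s,pose(p,q)) for q in parts],axis=0); e+=np.abs(r-m).sum()/m.sum()
        return e/len(shots)
    r=minimize(f,p0,method="Nelder-Mead",options=dict(initial_simplex=[p0,p0+np.array([.006,0,0]),p0+np.array([0,.006,0]),p0+np.array([0,0,.05])],maxiter=80))
    return r.x,r.fun
E
python3 - <<'E'
from h import *
print(ctrl.get_obs()["joint_pos"].round(1))
s=np.load("w1.npy",allow_pickle=True).item()
im=s["img"].astype(int); m=((chroma(s)>1.95)).astype(np.uint8); w=np.zeros_like(m); w[85:205,225:382]=1; m&=w
p0=np.array([.5785,.236,.03]); print(fitmulti([(s,m)],p0,LIPS),m.sum())
m2=cv2.morphologyEx(m,cv2.MORPH_OPEN,np.ones((3,3),np.uint8)); p,e=fitmulti([(s,m2)],p0,LIPS);print(p,e)
vis=s["img"].copy()
for q in LIPS: cv2.polylines(vis,[cv2.convexHull(proj(s,pose(p,q)).astype(np.float32)).round().astype(int)],True,(0,255,0),1)
cv2.imwrite("pics/fitb.png",np.hstack([cv2.resize(v[75:215,215:390],None,fx=2.2,fy=2.2,interpolation=cv2.INTER_NEAREST) for v in (vis,np.dstack([m2*255]*3))])[:,:,::-1])
E
```

```text
[  9.1   8.  -18.8  -0.  -63.1  81. ]
(array([0.5778437 , 0.23596749, 0.05628912]), np.float64(0.3928652517051285)) 2159
[0.57792968 0.23572563 0.0579946 ] 0.3976317444690568
```

View pics/fitb.png

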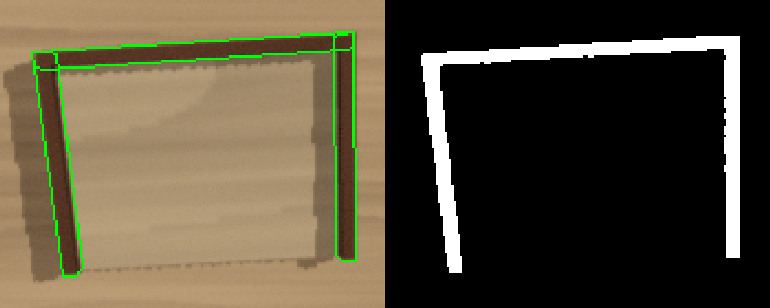

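The green outline follows the lips, giving the board at about (0.578, 0.236) with a yaw of 3.3°. Picking the first block, at (0.561, -0.004) with yaw 69.5°.

Request:
{"method": "apply_moves", "body": {"commands": [[[4, 10.8, -13], -1.93, 0.3], [[4, 10.8, -13], -1.93, 0.3], [[4, 10.8, -13], -1.93, 0.3], [[4, 10.8, -13], -1.93, 0.3], [[4, 10.8, -13], -1.93, 0.3], [[4, 10.8, -13], -1.93, 0.3], [[4, 10.8, -13], -1.93, 0.3], [[4, 10.8, -13], -1.93, 0.3], [[4, 10.8, -13], -1.93, 0.3], [[4, 10.8, -13], -1.93, 0.3], [[4, 10.8, -13], -1.93, 0.3], [[4, 10.8, -13], -1.93, 0.3], [[4, 10.8, -13], -1.93, 0.3], [[4, 10.8, -13], -1.93, 0.3], [[4, 10.8, -15], -1.93, 0.3], [[4, 10.8, -18], -1.93, 0.3], [[4, 10.8, -20.4], -1.93, 0.3], [[4, 10.8, -20.4], -1.93, 0.3], [[4, 10.8, -20.4], -1.93, 1], [[4, 10.8, -20.4], -1.93, 1]]}}

```text
clock: 5.3
tool_pos: [0.5616, -0.0034, 0.0196]
orientation: [-180.0, 0.0, -110.5]
force: [-0.1, 0.5, 0.2]
opening: 0.0535
gripper_force: 0.0
```

```bash
python3 - <<'E'
from h import *
L=[q.copy() for q in LIPS]
for q in L: q[q[:,2]==0,2]=.01
s=np.load("w1.npy",allow_pickle=True).item()
m=((chroma(s)>1.95)).astype(np.uint8); w=np.zeros_like(m); w[85:205,225:382]=1; m&=w
print(fitmulti([(s,m)],np.array([.5785,.236,.05]),L))
o=ctrl.get_obs(); print(o["tool_pos"],o["orientation"],o["opening"],o["gripper_force"],o["joint_pos"].round(1))
E
```

```text
(array([0.57849004, 0.23535063, 0.05367636]), np.float64(0.26167343268942594))
[ 0.56161245 -0.00343751  0.01957504] [-1.79998931e+02  5.28571239e-04 -1.10518660e+02] 0.05354617160155631 0.0 [ 19.6  24.1 -28.4   0.  -37.6 -40.1]
```

Request:
{"method": "apply_moves", "body": {"commands": [[[0, 0, 0], 0, 1], [[0, 0, 0], 0, 1], [[0, 0, 0], 0, 1], [[0, 0, 0], 0, 1], [[0, 0, 4], 0, 1], [[0, 0, 8], 0, 1], [[0.9, 29.5, 8], 1.983, 1], [[0.9, 29.5, 8], 1.983, 1], [[0.9, 29.5, 8], 1.983, 1], [[0.9, 29.5, 8], 1.983, 1], [[0.9, 29.5, 8], 1.983, 1], [[0.9, 29.5, 8], 1.983, 1], [[0.9, 29.5, 8], 1.983, 1], [[0.9, 29.5, 8], 1.983, 1], [[0.9, 29.5, 8], 1.983, 1], [[0.9, 29.5, 8], 1.983, 1], [[0.9, 29.5, 8], 1.983, 1], [[0.9, 29.5, 8], 1.983, 1], [[0.9, 29.5, 8], 1.983, 1], [[0.9, 29.5, 8], 1.983, 1]]}}

```text
clock: 6.97
tool_pos: [0.5703, 0.2909, 0.0995]
orientation: [180.0, 0.0, -10.0]
force: [0.3, 0.4, -1.2]
opening: 0.0255
gripper_force: 30.0
```

```bash
python3 - <<'E'
from h import *
s=ctrl.snapshot("wrist"); save(s,"w3"); np.save("w3.npy",s,allow_pickle=True)
print(ctrl.get_obs()["tool_pos"],ctrl.get_obs()["orientation"])
E
```

```text
[0.57032439 0.29094988 0.09955874] [-1.79999570e+02  5.72236558e-03 -9.41451783e+00]
```

View pics/w3.png

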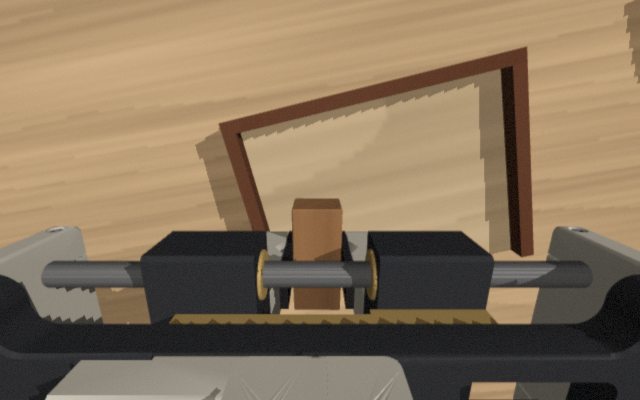

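The block is held squarely between the pads at (317,250), with the board below. Turning the remaining amount and lowering.

Request:
{"method": "apply_moves", "body": {"commands": [[[0, 0, 0], 0.22, 1], [[0, 0, -2], 0.22, 1], [[0, 0, -5], 0.22, 1], [[0, 0, -5], 0.22, 1]]}}

```text
clock: 7.35
tool_pos: [0.5676, 0.2889, 0.0448]
orientation: [179.8, 0.4, 2.1]
force: [-1.6, -1.4, -1.8]
opening: 0.0258
gripper_force: 30.0
```

```bash
python3 - <<'E'
from h import *
o=ctrl.get_obs();print(o["tool_pos"],o["orientation"])
L=[q.copy() for q in LIPS]
for q in L: q[q[:,2]==0,2]=.01
s=np.load("w3.npy",allow_pickle=True).item()
m=((chroma(s)>1.95)).astype(np.uint8); w=np.zeros_like(m); w[40:228,200:540]=1; w[185:,275:360]=0; m&=w
# only compare within window
import h
sil0=h.sil; h.sil=lambda s,p,K=4: sil0(s,p,K)*w
print(h.fitmulti([(s,m)],np.array([.5785,.2354,.053]),L))
E
```

```text
[0.56762439 0.28889535 0.0447668 ] [179.77769805   0.36198343   2.06134488]
(array([0.57783601, 0.23517271, 0.06146469]), np.float64(0.133816502992428))
```

Request:
{"method": "apply_moves", "body": {"commands": [[[0, 0, 0], 0.02, 1], [[0, 0, 0], 0.02, 1]]}}

```text
clock: 7.52
tool_pos: [0.5709, 0.2912, 0.0505]
orientation: [180.0, -0.0, 3.5]
force: [0.6, -0.1, -0.2]
opening: 0.0257
gripper_force: 30.0
```

Request:
{"method": "apply_moves", "body": {"commands": [[[0, 0, -1], 0, 1], [[0, 0, -1.9], 0, 1], [[0, 0, -1.9], 0, 1], [[0, 0, -1.9], 0, 0.62], [[0, 0, -1.9], 0, 0.62], [[0, 0, -1.9], 0, 0.62], [[0, 0, 1], 0, 0.62], [[0, 0, 4], 0, 0.62], [[0, 0, 7], 0, 0.62]]}}

```text
clock: 8.27
tool_pos: [0.57, 0.2905, 0.1202]
orientation: [179.9, 0.1, 3.4]
force: [0.1, 0.8, -0.4]
opening: 0.033
gripper_force: 0.0
```

Request:
{"method": "apply_moves", "body": {"commands": [[[9.6, -29.6, 0], 0.229, 0.3], [[9.6, -29.6, 0], 0.229, 0.3], [[9.6, -29.6, 0], 0.229, 0.3], [[9.6, -29.6, 0], 0.229, 0.3], [[9.6, -29.6, 0], 0.229, 0.3], [[9.6, -29.6, 0], 0.229, 0.3], [[9.6, -29.6, 0], 0.229, 0.3], [[9.6, -29.6, 0], 0.229, 0.3], [[9.6, -29.6, -2], 0.229, 0.3], [[9.6, -29.6, -5], 0.229, 0.3], [[9.6, -29.6, -8], 0.229, 0.3], [[9.6, -29.6, -10], 0.229, 0.3], [[9.6, -29.6, -10], 0.229, 0.3], [[9.6, -29.6, -10], 0.229, 1], [[9.6, -29.6, -10], 0.229, 1], [[9.6, -29.6, -10], 0.229, 1], [[9.6, -29.6, -10], 0.229, 1], [[9.6, -29.6, -10], 0.229, 1], [[9.6, -29.6, -10], 0.229, 1]]}}

```text
clock: 9.85
tool_pos: [0.6665, -0.0049, 0.0197]
orientation: [-180.0, -0.0, 16.6]
force: [-0.1, 0.4, 0.3]
opening: 0.027
gripper_force: 0.1
```

Request:
{"method": "apply_moves", "body": {"commands": [[[0, 0, 0], 0, 1], [[0, 0, 0], 0, 1], [[0, 0, 4], 0, 1], [[0, 0, 8], 0, 1], [[-9.3, 24, 8], -0.23, 1], [[-9.3, 24, 8], -0.23, 1], [[-9.3, 24, 8], -0.23, 1], [[-9.3, 24, 8], -0.23, 1], [[-9.3, 24, 8], -0.23, 1], [[-9.3, 24, 8], -0.23, 1], [[-9.3, 24, 8], -0.23, 1], [[-9.3, 24, 8], -0.23, 1], [[-9.3, 24, 6], -0.23, 1], [[-9.3, 24, 3], -0.23, 1], [[-9.3, 24, 3], -0.23, 1], [[-9.3, 24, 3], -0.23, 1]]}}

```text
clock: 11.18
tool_pos: [0.5726, 0.2334, 0.0484]
orientation: [179.9, 0.2, 3.3]
force: [0.5, -0.8, 0.9]
opening: 0.0258
gripper_force: 30.0
```

Request:
{"method": "apply_moves", "body": {"commands": [[[0, 0, 0], 0, 1], [[0, 0, -1], 0, 1], [[0, 0, -1.9], 0, 1], [[0, 0, -1.9], 0, 1], [[0, 0, -1.9], 0, 0.62], [[0, 0, -1.9], 0, 0.62], [[0, 0, -1.9], 0, 0.62], [[0, 0, 1], 0, 0.62], [[0, 0, 4], 0, 0.62], [[0, 0, 7], 0, 0.62]]}}

```text
clock: 12.02
tool_pos: [0.573, 0.2347, 0.1203]
orientation: [179.9, 0.1, 3.4]
force: [1.3, 1.1, 0.4]
opening: 0.033
gripper_force: 0.0
```

Request:
{"method": "apply_moves", "body": {"commands": [[[-1.8, -34.9, 0], 0.955, 0.3], [[-1.8, -34.9, 0], 0.955, 0.3], [[-1.8, -34.9, 0], 0.955, 0.3], [[-1.8, -34.9, 0], 0.955, 0.3], [[-1.8, -34.9, 0], 0.955, 0.3], [[-1.8, -34.9, 0], 0.955, 0.3], [[-1.8, -34.9, 0], 0.955, 0.3], [[-1.8, -34.9, 0], 0.955, 0.3], [[-1.8, -34.9, 0], 0.955, 0.3], [[-1.8, -34.9, -2], 0.955, 0.3], [[-1.8, -34.9, -5], 0.955, 0.3], [[-1.8, -34.9, -8], 0.955, 0.3], [[-1.8, -34.9, -10], 0.955, 0.3], [[-1.8, -34.9, -10], 0.955, 0.3], [[-1.8, -34.9, -10], 0.955, 1], [[-1.8, -34.9, -10], 0.955, 1], [[-1.8, -34.9, -10], 0.955, 1], [[-1.8, -34.9, -10], 0.955, 1], [[-1.8, -34.9, -10], 0.955, 1], [[-1.8, -34.9, -10], 0.955, 1]]}}

```text
clock: 13.68
tool_pos: [0.5555, -0.1139, 0.0198]
orientation: [180.0, -0.0, 58.1]
force: [-0.8, -0.5, -0.3]
opening: 0.0269
gripper_force: 0.0
```

Request:
{"method": "apply_moves", "body": {"commands": [[[0, 0, 0], 0, 1], [[0, 0, 0], 0, 1], [[0, 0, 4], 0, 1], [[0, 0, 8], 0, 1], [[2.1, 29.3, 8], -0.955, 1], [[2.1, 29.3, 8], -0.955, 1], [[2.1, 29.3, 8], -0.955, 1], [[2.1, 29.3, 8], -0.955, 1], [[2.1, 29.3, 8], -0.955, 1], [[2.1, 29.3, 8], -0.955, 1], [[2.1, 29.3, 8], -0.955, 1], [[2.1, 29.3, 8], -0.955, 1], [[2.1, 29.3, 8], -0.955, 1], [[2.1, 29.3, 6], -0.955, 1], [[2.1, 29.3, 3], -0.955, 1], [[2.1, 29.3, 3], -0.955, 1], [[2.1, 29.3, 3], -0.955, 1]]}}

```text
clock: 15.1
tool_pos: [0.5753, 0.1779, 0.0484]
orientation: [179.9, 0.2, 3.4]
force: [0.2, -0.1, 0.1]
opening: 0.0262
gripper_force: 30.0
```

Request:
{"method": "apply_moves", "body": {"commands": [[[0, 0, 0], 0, 1], [[0, 0, -1], 0, 1], [[0, 0, -1.9], 0, 1], [[0, 0, -1.9], 0, 1], [[0, 0, -1.9], 0, 0.62], [[0, 0, -1.9], 0, 0.62], [[0, 0, -1.9], 0, 0.62], [[0, 0, 1], 0, 0.62], [[0, 0, 4], 0, 0.62], [[-7, 5, 12], 0, 0], [[-7, 5, 14], 0, 0], [[-7, 5, 14], 0, 0], [[-7, 5, 14], 0, 0], [[-7, 5, 14], 0, 0], [[-7, 5, 14], 0, 0], [[-7, 5, 14], 0, 0]]}}

```text
clock: 16.43
tool_pos: [0.5061, 0.2284, 0.1887]
orientation: [180.0, 0.1, 3.4]
force: [-0.5, -0.2, -0.3]
opening: 0.0745
gripper_force: 0.0
```

```bash
python3 - <<'E'
from h import *
s=ctrl.snapshot("wrist"); save(s,"w4"); np.save("w4.npy",s,allow_pickle=True)
print(ctrl.get_obs()["tool_pos"],ctrl.get_obs()["orientation"])
E
```

```text
[0.5061762  0.22824194 0.18829452] [1.79927936e+02 1.03370517e-01 3.35455443e+00]
```

View pics/w4.png

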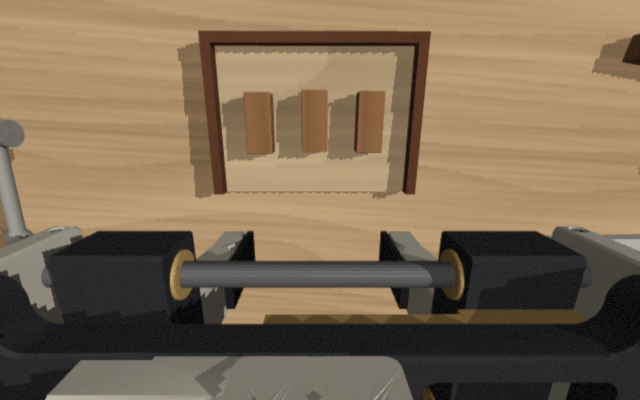

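The three blocks lie parallel, front to back, inside the lips at (259,122), (314,121) and (370,121). Next I'll look at the straightedge.

Request:
{"method": "apply_moves", "body": {"commands": [[[-7.5, -35, 4], 0, 0.3], [[-7.5, -35, 4], 0, 0.3], [[-7.5, -35, 4], 0, 0.3], [[-7.5, -35, 4], 0, 0.3], [[-7.5, -35, 4], 0, 0.3], [[-7.5, -35, 4], 0, 0.3], [[-7.5, -35, 4], 0, 0.3], [[-7.5, -35, 4], 0, 0.3], [[-7.5, -35, 4], 0, 0.3], [[-7.5, -35, 4], 0, 0.3], [[-7.5, -35, 4], 0, 0.3], [[-7.5, -35, 4], 0, 0.3]]}}

```text
clock: 17.48
tool_pos: [0.4312, -0.1214, 0.2286]
orientation: [180.0, 0.1, 3.3]
force: [0.1, 0.3, -0.2]
opening: 0.0613
gripper_force: 0.0
```

```bash
python3 - <<'E'
from h import *
import h
L=[q.copy() for q in LIPS]
for q in L: q[q[:,2]==0,2]=.01
s=np.load("w4.npy",allow_pickle=True).item()
m=((chroma(s)>1.95)).astype(np.uint8); w=np.zeros_like(m); w[20:205,180:445]=1; w[80:165,236:395]=0; m&=w
sil0=h.sil; h.sil=lambda s,p,K=4: sil0(s,p,K)*w
print("board",h.fitmulti([(s,m)],np.array([.5785,.2354,.056]),L))
h.sil=sil0
s=ctrl.snapshot("wrist"); save(s,"w5"); np.save("w5.npy",s,allow_pickle=True)
o=ctrl.get_obs();print(o["tool_pos"],o["orientation"],o["opening"])
for t in ("straightedge","end_a"):
    for d in ctrl.spot_point(s,t)[:7]: print(t,round(d["score"],2),np.round(d["at"],1),unproj(s,d["at"],0).round(4))
E
```

```text
board (array([0.5778816 , 0.2348324 , 0.05504422]), np.float64(0.18787921948440392))
[ 0.43137855 -0.12088518  0.22875182] [1.79999154e+02 9.12343049e-02 3.36069313e+00] 0.06140418716624542
straightedge 0.88 [317.  166.7] [ 0.4431 -0.1215  0.    ]
straightedge 0.18 [404.7  59.4] [ 0.5749 -0.2164  0.    ]
end_a 0.97 [391.5 164.7] [ 0.4512 -0.2169  0.    ]
end_a 0.75 [236.7 170.4] [ 0.4324 -0.0183  0.    ]
```

View pics/w5.png

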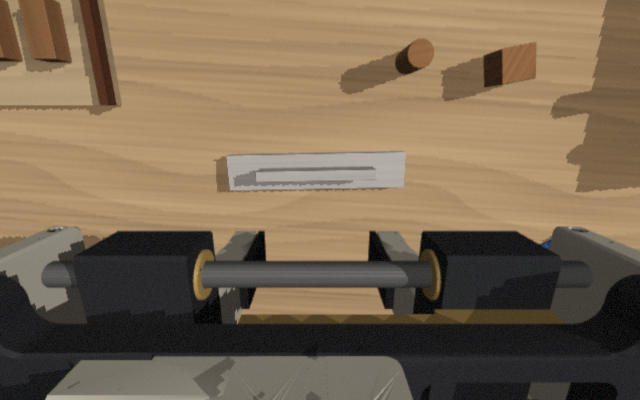

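The straightedge is fully visible, from (228,170) to (405,170) px.

```bash
python3 - <<'E'
from h import *
s=np.load("w5.npy",allow_pickle=True).item(); c=chroma(s)
m=(c<1.35).astype(np.uint8); w=np.zeros_like(m); w[140:200,215:420]=1; m&=w
m=cv2.morphologyEx(m,cv2.MORPH_CLOSE,np.ones((5,5),np.uint8)); print(m.sum(),c[175,300],c[157,300],c[210,300])
for parts in ([box(.044,.22,.016)],[box(.044,.22,.016),box(.012,.14,.042)]):
    p,e=fitmulti([(s,m)],np.array([.443,-.1205,.095]),parts);print(p,np.degrees(p[2]),e)
E
```

```text
6527 1.0787878787878789 1.0783132530120483 1.5982142857142858
[ 0.43974867 -0.1198685   0.07643278] 4.379275829792809 0.018157457559398817
[ 0.43974867 -0.1198685   0.07643278] 4.379275829792809 0.018157457559398817
```

Request:
{"method": "apply_moves", "body": {"commands": [[[0.8, 0.1, -8], -1.553, 0.5], [[0.8, 0.1, -8], -1.553, 0.5], [[0.8, 0.1, -8], -1.553, 0.5], [[0.8, 0.1, -8], -1.553, 0.5], [[0.8, 0.1, -8], -1.553, 0.5], [[0.8, 0.1, -8], -1.553, 0.5], [[0.8, 0.1, -8], -1.553, 0.5], [[0.8, 0.1, -8], -1.553, 0.5], [[0.8, 0.1, -8], -1.553, 0.5], [[0.8, 0.1, -8], -1.553, 0.5], [[0.8, 0.1, -10], -1.553, 0.5], [[0.8, 0.1, -12], -1.553, 0.5], [[0.8, 0.1, -14], -1.553, 0.5], [[0.8, 0.1, -16], -1.553, 0.5], [[0.8, 0.1, -18], -1.553, 0.5], [[0.8, 0.1, -19.2], -1.553, 0.5], [[0.8, 0.1, -19.2], -1.553, 0.5], [[0.8, 0.1, -19.2], -1.553, 1], [[0.8, 0.1, -19.2], -1.553, 1], [[0.8, 0.1, -19.2], -1.553, 1]]}}

```text
clock: 19.3
tool_pos: [0.4403, -0.1196, 0.0385]
orientation: [-179.9, 0.0, -85.5]
force: [-0.2, -0.1, -0.7]
opening: 0.0293
gripper_force: 0.0
```

Request:
{"method": "apply_moves", "body": {"commands": [[[0, 0, 0], 0, 1], [[0, 0, 0], 0, 1], [[0, 0, 0], 0, 1], [[0, 0, 0], 0, 1], [[0, 0, 0], 0, 1], [[0, 0, 0], 0, 1]]}}

```text
clock: 19.8
tool_pos: [0.4396, -0.12, 0.0381]
orientation: [-180.0, 0.0, -85.6]
force: [-1.7, 3.4, 7.7]
opening: 0.0118
gripper_force: 30.0
```

Request:
{"method": "apply_moves", "body": {"commands": [[[0, 0, 2], 0, 1], [[0, 0, 5], 0, 1], [[2.1, 7, 5], -0.0215, 1], [[2.1, 10, 5], -0.0215, 1], [[2.1, 13, 5], -0.0215, 1], [[2.1, 16, 5], -0.0215, 1], [[2.1, 19, 5], -0.0215, 1], [[2.1, 22, 5], -0.0215, 1], [[2.1, 25, 5], -0.0215, 1], [[2.1, 28, 5], -0.0215, 1], [[2.1, 31, 5], -0.0215, 1], [[2.1, 34, 5], -0.0215, 1], [[2.1, 34.9, 5], -0.0215, 1], [[2.1, 34.9, 5], -0.0215, 1], [[2.1, 34.9, 3], -0.0215, 1], [[2.1, 34.9, 1], -0.0215, 1], [[2.1, 34.9, 0.2], -0.0215, 1], [[2.1, 34.9, 0.1], -0.0215, 1], [[2.1, 34.9, 0.1], -0.0215, 1], [[2.1, 34.9, 0.1], -0.0215, 1]]}}

```text
clock: 21.47
tool_pos: [0.4605, 0.2285, 0.0387]
orientation: [180.0, -0.0, -86.9]
force: [0.3, 0.9, -2.9]
opening: 0.0115
gripper_force: 30.0
```

```bash
python3 - <<'E'
from h import *
o=ctrl.get_obs();print(o["tool_pos"],o["orientation"],o["force"],o["joint_pos"].round(1))
s=ctrl.snapshot("top"); np.save("t1.npy",s,allow_pickle=True)
c=ctrl.snapshot("scene"); np.save("s1.npy",c,allow_pickle=True)
a=cv2.resize(s["img"][160:300,140:290],None,fx=2.6,fy=2.6); b=cv2.resize(c["img"][140:280,350:550],None,fx=2,fy=2)
h=max(a.shape[0],b.shape[0]); pad=lambda v:np.pad(v,((0,h-v.shape[0]),(0,0),(0,0)))
cv2.imwrite("pics/p1.png",np.hstack([pad(a),pad(b)])[:,:,::-1])
E
```

```text
[0.46047944 0.22847511 0.03871794] [ 1.79989827e+02 -1.14454996e-02 -8.68545473e+01] [ 0.33093382  0.87542001 -2.92326138] [ 48.3  18.9 -33.6   0.  -37.5 -45.2]
```

View pics/p1.png

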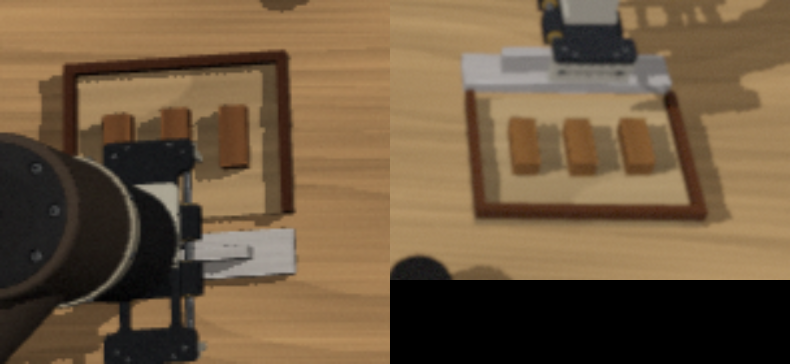

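Request:
{"method": "apply_moves", "body": {"commands": [[[0, 0, -0.1], 0, 1], [[0.4, 0.02, -0.1], 0, 1], [[0.8, 0.04, -0.1], 0, 1], [[1.1, 0.06, -0.1], 0, 1], [[1.2, 0.07, -0.1], 0, 1], [[1.3, 0.07, -0.1], 0, 1], [[1.3, 0.07, -0.1], 0, 1], [[1.3, 0.07, -0.1], 0, 1]]}}

```text
clock: 22.23
tool_pos: [0.4734, 0.2296, 0.0375]
orientation: [180.0, -0.0, -86.8]
force: [0.3, 0.6, -3.2]
opening: 0.0117
gripper_force: 30.0
```

Request:
{"method": "apply_moves", "body": {"commands": [[[0.05, 0, 0], 0, 1], [[0.1, 0, 0], 0, 1], [[0.15, 0.01, 0], 0, 1], [[0.15, 0.01, 0], 0, 1]]}}

```text
clock: 22.57
tool_pos: [0.475, 0.2298, 0.0376]
orientation: [-180.0, 0.0, -86.8]
force: [0.4, -0.2, -2.4]
opening: 0.0116
gripper_force: 30.0
```

Request:
{"method": "apply_moves", "body": {"commands": [[[0.05, 0, 0], 0, 1], [[0.1, 0, 0], 0, 1], [[0.1, 0, 0], 0, 1]]}}

```text
clock: 22.82
tool_pos: [0.4759, 0.2298, 0.0375]
orientation: [180.0, -0.0, -86.8]
force: [-0.2, 0.3, -2.6]
opening: 0.012
gripper_force: 30.0
```

Request:
{"method": "apply_moves", "body": {"commands": [[[0.05, 0, -0.05], 0, 1], [[0.1, 0, -0.05], 0, 1], [[0.1, 0, -0.05], 0, 1]]}}

```text
clock: 23.07
tool_pos: [0.476, 0.2297, 0.0371]
orientation: [179.9, -0.0, -86.8]
force: [-6.7, 1.8, 2.4]
opening: 0.0119
gripper_force: 30.0
```

Request:
{"method": "apply_moves", "body": {"commands": [[[0.05, 0, 0], 0, 1], [[0.1, 0, 0], 0, 1], [[0.1, 0, 0], 0, 1]]}}

```text
clock: 23.32
tool_pos: [0.4761, 0.2297, 0.0371]
orientation: [179.9, -0.0, -86.8]
force: [-12.6, 4.4, 6.8]
opening: 0.0118
gripper_force: 30.0
```

Request:
{"method": "apply_moves", "body": {"commands": [[[0.1, 0, 0], 0, 1], [[0.1, 0, 0], 0, 1]]}}

```text
clock: 23.48
tool_pos: [0.4762, 0.2297, 0.0371]
orientation: [179.8, -0.0, -86.8]
force: [-17.9, 6.7, 11.4]
opening: 0.012
gripper_force: 30.0
```

```bash
python3 - <<'E'
from h import *
o=ctrl.get_obs();print(o["tool_pos"],o["orientation"],o["force"],o["moment"])
E
```

```text
[0.47616559 0.22965528 0.03713902] [ 1.79771276e+02 -4.00019294e-02 -8.68433204e+01] [-17.85697404   6.74484427  11.42597317] [2.33474013 6.79834831 0.0887668 ]
```

Request:
{"method": "apply_moves", "body": {"commands": [[[-0.1, 0, 0], 0, 1], [[-0.2, 0, 0], 0, 1], [[-0.2, 0, 0], 0, 0.7], [[-0.2, 0, 0], 0, 0.62], [[-0.2, 0, 0], 0, 0.62], [[-0.2, 0, 0], 0, 0.62], [[-0.2, 0, 1], 0, 0.62], [[-0.2, 0, 4], 0, 0.62], [[-0.2, 0, 8], 0, 0.62], [[-5, 0, 12], 0.6, 0.3], [[-5, 0, 15], 1.573, 0.3], [[-5, 0, 15], 1.573, 0.3], [[-5, 0, 15], 1.573, 0.3], [[-5, 0, 15], 1.573, 0.3], [[-5, 0, 15], 1.573, 0.3], [[-5, 0, 15], 1.573, 0.3], [[-5, 0, 15], 1.573, 0.3], [[-5, 0, 15], 1.573, 0.3], [[-5, 0, 15], 1.573, 0.3], [[-5, 0, 15], 1.573, 0.3]]}}

```text
clock: 25.15
tool_pos: [0.429, 0.2297, 0.188]
orientation: [-180.0, -0.0, -7.7]
force: [-0.6, -0.1, -0.9]
opening: 0.0609
gripper_force: 0.0
```

Request:
{"method": "apply_moves", "body": {"commands": [[[0, 0, 0], 0.4, 0.3], [[0, 0, 0], 0.4, 0.3], [[0, 0, 0], 0.4, 0.3], [[0, 0, 0], 0.4, 0.3], [[0, 0, 0], 0.4, 0.3]]}}

```text
clock: 25.57
tool_pos: [0.429, 0.2297, 0.1877]
orientation: [-180.0, -0.0, 14.8]
force: [0.9, -0.7, 0.2]
opening: 0.0611
gripper_force: 0.0
```

```bash
python3 - <<'E'
from h import *
o=ctrl.get_obs();print(o["tool_pos"],o["orientation"])
s=ctrl.snapshot("wrist"); np.save("w6.npy",s,allow_pickle=True); save(s,"w6")
cv2.imwrite("pics/w6c.png",cv2.resize(s["img"][:235,150:470],None,fx=2.5,fy=2.5,interpolation=cv2.INTER_CUBIC)[:,:,::-1])
E
```

```text
[0.42903352 0.22974906 0.18770384] [-1.79980195e+02 -3.69464005e-02  1.47810555e+01]
```

View pics/w6c.png

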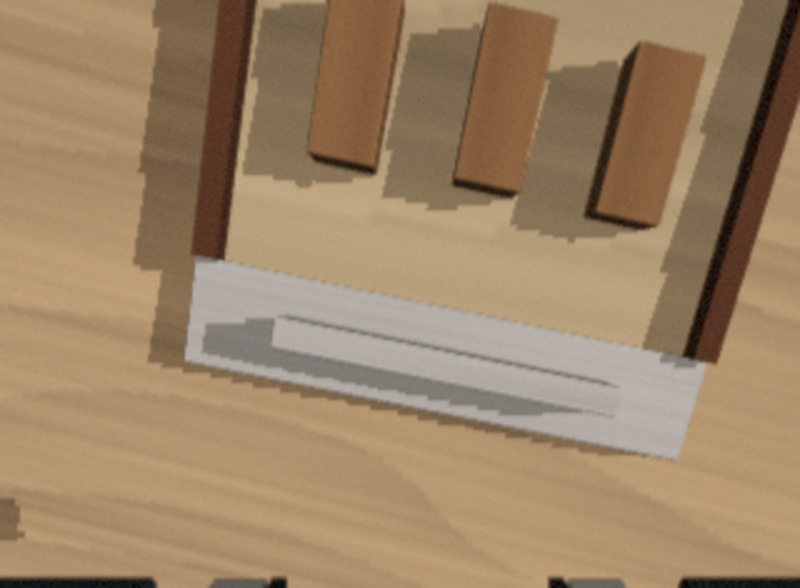

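```bash
cat > rel.py <<'E'
import sys; from h import *
import h
s=np.load(sys.argv[1],allow_pickle=True).item(); c=chroma(s); sil0=h.sil
reg=np.zeros((400,640),np.uint8)
def run(m,w,p0,parts):
    h.sil=lambda s,p,K=4: sil0(s,p,K)*w
    r=h.fitmulti([(s,m&w)],np.array(p0),parts); h.sil=sil0; return r
bar=[box(.044,.22,.016)]
m=(c<1.35).astype(np.uint8); w=sil0(s,pose([.476,.2297,.055],box(.06,.24,.02)))>0; w[228:]=0
m=cv2.morphologyEx(m,cv2.MORPH_CLOSE,np.ones((5,5),np.uint8)); w=w.astype(np.uint8)
pb,e=run(m,w,[.476,.2297,.055],bar)
L=[q.copy() for q in LIPS]
for q in L: q[q[:,2]==0,2]=.01
w=np.max([sil0(s,pose([.5779,.235,.055],boxat(*b)))>0 for b in((.06,.09,-.12,.12,.01,.024),(-.09,.09,.09,.12,.01,.024),(-.09,.09,-.12,-.09,.01,.024))],axis=0).astype(np.uint8); w[228:]=0
m=((c>1.95)).astype(np.uint8)
p,e2=run(m,w,[.5779,.235,.055],L)
d=pb[:2]-p[:2]; C,S=np.cos(p[2]),np.sin(p[2])
print("bar",pb,e,"board",p,e2); print("rel mm",1e3*(C*d[0]+S*d[1]),1e3*(C*d[1]-S*d[0]),"deg",np.degrees(pb[2]-p[2]))
E
python3 rel.py w6.npy
python3 - <<'E'
import numpy as np
from h import *
s=np.load("w6.npy",allow_pickle=True).item()
# crop corner pixels -> bar top corners and lip top corners (z .016 / .024)
f=lambda u:(u[0]/2.5+150-.3,u[1]/2.5-.3)
a,b=unproj(s,f((194,257)),.016),unproj(s,f((706,363)),.016); c,d=unproj(s,f((192,258)),.024),unproj(s,f((717,363)),.024)
print(a,b,np.hypot(*(a-b)[:2]),c,d,np.hypot(*(c-d)[:2]),(a+b-c-d)/2)
E
```

```text
bar [0.47678911 0.22977032 0.05662702] 0.017724973731545298 board [0.58004217 0.23537288 0.05477013] 0.16384332866764764
rel mm -103.40492996017696 0.05819886684526113 deg 0.10639223534747724
[0.49122486 0.34047267 0.016     ] [0.50441465 0.12197126 0.016     ] 0.21889914422908135 [0.49090177 0.33881819 0.024     ] [0.50549602 0.12079826 0.024     ] 0.21850785489453634 [-0.00037914  0.00141373 -0.008     ]
```

Request:
{"method": "apply_moves", "body": {"commands": [[[-0.5, 0, -4], -0.204, 0.3], [[-0.5, 0, -8], -0.204, 0.3], [[-0.5, 0, -11], -0.204, 0.3], [[-0.5, 0, -11], -0.204, 0.3], [[-0.5, 0, -11], -0.204, 0.3], [[-0.5, 0, -11], -0.204, 0.3]]}}

```text
clock: 26.12
tool_pos: [0.4249, 0.2306, 0.0786]
orientation: [-180.0, -0.1, 3.2]
force: [-0.2, 0.1, 0.1]
opening: 0.0615
gripper_force: 0.0
```

```bash
python3 - <<'E'
from h import *
o=ctrl.get_obs();print(o["tool_pos"],o["orientation"])
s=ctrl.snapshot("wrist"); np.save("w7.npy",s,allow_pickle=True); save(s,"w7")
cv2.imwrite("pics/w7c.png",cv2.resize(s["img"][30:230,120:520],None,fx=2,fy=2,interpolation=cv2.INTER_CUBIC)[:,:,::-1])
E
python3 rel.py w7.npy
```

```text
[0.42487953 0.23064466 0.07863985] [-1.79960926e+02 -8.15116625e-02  3.17527267e+00]
bar [0.47690272 0.22919601 0.05524358] 0.009010398794807348 board [0.57943815 0.23509737 0.05696358] 0.10800530232683328
rel mm -102.70509797369643 -0.05416293724857472 deg -0.0985489505323482
```

View pics/w7c.png

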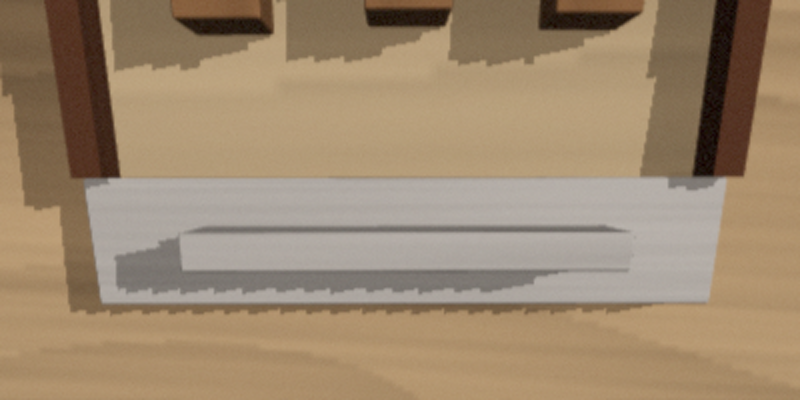

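The close view shows the straightedge parallel and tight against the front edge (edge line at crop row 178). It is centred to within about 1 mm: bar 86–725 px, lips 72–744 px. Retreating and handing in.

Request:
{"method": "apply_moves", "body": {"commands": [[[-0.5, 0, 3], 0, 0.3], [[-0.5, 0, 7], 0, 0.3], [[-0.5, 0, 10], 0, 0.3], [[-0.5, 0, 10], 0, 0.3], [[-0.5, 0, 10], 0, 0.3], [[-0.5, 0, 10], 0, 0.3]]}}

```text
clock: 26.67
tool_pos: [0.4191, 0.2301, 0.1788]
orientation: [-179.8, -0.1, 3.2]
force: [-0.7, -0.7, 0.1]
opening: 0.0611
gripper_force: 0.0
```

```bash
python3 -c "
from h import *
print(ctrl.close_job())"
```

```text
the job is handed in; nothing more can be done
None
```

Job handed in at about 27 s: three blocks lie flat, front to back, on the board; the straightedge looks flush against the front edge and centred to about 1 mm; and I didn't touch the other two blocks, cube, dowel or weight.

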